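Open the press-and-turn eyelet jar

TASK

Open the blue eyelet jar on the handle-maker's bench: push its orange safety cap down against the spring and, keeping it down, turn it anticlockwise (seen from above) until it comes free. Then lift the cap off and set it down without dropping it, bar upwards and wholly on the round cork mat, and let go. Leave the mallet, the thread spool and the awl where they are.

Things in the scene. Friction and masses are not known exactly. Their poses are not given: they have to be found in the camera images.
- jar: Blue plastic jar fixed in a square wooden block (112 x 112 mm, 34 mm high) screwed to the bench; it does not move. Origin: centre of its underside on the bench, z up. Body 80 mm across, shoulder 85 mm above the bench. Three hooks outside the neck hold three feet inside the cap.
- jar_rim (a point): Centre of the jar's open mouth (neck 40 mm across), 107 mm above the bench. The capped jar starts locked: the cap turns only about 3 degrees. Kept down, it must be turned 55 to 85 degrees anticlockwise seen from above (70 is best; it frees at about 52, a stop blocks it at 88). Let up sooner, the hooks catch it. Free, it lifts straight up; clear of the neck 15 mm above shut.
- cap_bar (a point): Centre (half-way up) of the straight white grip bar on the loose orange cap; x along the bar, z up. Bar 50 mm long, 14 mm wide (y), 20 mm tall, standing on the cap's flat top, which is 10 mm below this point. Cap 64 mm across; its lower edge is 38 mm below this point. About 80 g. Shut on the jar, this point is 132 mm above the bench and the lower edge 9 mm above the jar's shoulder.
- disc (a joint): Sprung disc hidden inside the cap that rests on the jar's rim: how far the cap is pushed down (m). 0 shut, 0.0075 fully down, -0.004 when the cap is free or off. Push down fully (at least 6 mm) before and while turning. The spring pushes the cap up with 3.6 N when shut, 10 N fully down; freed, it raises the cap 4 mm.
- mat: Round cork mat with a thin black edge, fixed on the bench, 120 mm across, 5 mm thick. Origin: centre of its underside on the bench.
- mallet: Loose wooden mallet lying on the bench, handle 160 mm, head 90 x 44 mm. Origin under it, on the bench. Leave alone.
- spool: Loose red thread spool standing on the bench, 38 mm across, 50 mm tall. Origin: centre of its underside. Leave alone.
- awl: Loose awl with a blue handle lying on the bench, 160 mm long along its x axis. Leave alone.
Mind the look-alikes: they are no part of the job. There is more than one size of the part that bears cap_bar; the job needs the middle-sized. What is meant by the jar is not purple, and is the larger of those in its own colour.

How it is judged:
By the outcome, as a careful person would: the job done as asked, in the order asked, and still so for the second after the job is handed in, with the robot touching nothing.
It also fails if it takes over 45 s, if anything falls off the work surface, if the arm or the gripper's body presses on something with over 40 N, if the wrist force passes 120 N, or if a joint passes its speed limit or range.

ROBOT

A 6-joint arm with a two-finger parallel gripper is mounted at the origin on the work surface. World frame = base frame: x ahead of the robot, y to its left, z up, the work surface at z = 0. Lengths are in m, angles in rad, forces in N, time in s.
With the tool pointing down it reaches from about 0.4 to 0.925 m from the base axis. Payload 12.5 kg.
Tool frame: the origin (TCP) lies at the very end of the fingers, on their centre line; the grasp point (between the pads) lies 19 mm behind it; y points along the fingers, z is the direction in which the jaws open and shut, and the axes are right-handed (so a half turn about y gives the same grasp; the last joint's range is limited). The gripper opens to 95 mm and grips with 3 to 60 N. Pads are 20 mm wide; open, the fingers measure 119 mm over their backs; the gripper's body (75 mm by 180 mm) begins 59 mm behind the grasp point.
Start: joints at [1.081, 0.491, 1.559, -0, 1.092, -0.106], TCP at [0.234, 0.58, 0.215] pointing down, gripper open.
Joint ranges: [-3.1, 3.1], [-0.84, 2.19], [0.05, 2.79], [-1.13, 4.28], [0.06, 2.93], [-2.69, 2.69]. Speed limits (rad/s): [2.22, 2.22, 2.79, 3.14, 3.14, 3.14].

INTERFACE

Orientations are given as [roll, pitch, yaw] about the fixed x, y, z axes, in that order (R = Rz(yaw) Ry(pitch) Rx(roll)).
In Python, from workcell import env gives the robot as it stands.
- The arm moves only by the tool play_rows, never from a script. Its argument "targets" is a list of rows, each an object of numbers: "x", "y", "z": the shift along the tool's x, y, z as a fraction of full scale; "ax", "ay", "az": the turn, a rotation vector about the tool's x, y, z as a fraction of full scale; "claw": the opening, from -1 (shut) to 1 (fully open). A call has 1 to 5 rows; each row shifts and turns the pose as measured when the row begins, along the tool's axes as they then stand; what a row does not reach is not made up. Full scale, the value 1, is 0.25 m for a shift and 45 degrees for a turn. A row lasts 1/12 s, in which the tool goes at most 41.7 mm and 7.16 degrees, less where a joint would pass 70% of its speed; a pose out of reach is approached as far as the arm can. A call with a number of a shift or a turn outside -1 to 1 is refused whole. A call with a gripper value outside its range is refused whole. The fingers move at their own pace and stop on an object; the grip force is fixed at half the most. Time passes only in rows, so rows that do not move let the fingers close. It gives the time, the measured TCP pose, the force and the opening at its end, in the units of the state.
- env.get_state(): the state, without advancing time (a new reading comes with each control period).
- env.read_camera(name): name is "side" or "top" or "wrist"; returns the picture (384x512x3 uint8, blue, green, red); there is no depth.
- env.camera_model(name): a dict with "mtx" (3x3 intrinsics, pixels), "position" and "orientation" of the camera in the world. Camera axes: x right, y down, z forward; pixel columns grow to the right and rows downward; lengths in m; the calibration is good to about 2 mm. A picture is of the moment at which its call begins: read the wrist's pose just before it. camera_model takes no time and is no camera call; for the wrist camera it gives the pose at the moment of the call.
- env.finish_job(): hands the job in, once; it reports no verdict.
The state is a dict: "t": time; "joint_positions": joint angles; "joint_velocities": joint speeds; "joint_torque": joint torques, N m; "tool_pos": TCP position; "orientation": TCP orientation; "force": force on the tool from outside, world axes, zero at the start; "wrist_torque": the same for the moment, N m; "grip_width": opening from 0.0 (shut) to 1.0 (fully open).
Only numpy, scipy, OpenCV 4.12 (cv2) and the standard library are available. Lean on these libraries where they do the work, as an engineer would, in place of code of your own. Each camera call takes 0.05 s, during which the arm holds its last target.

## Working session

There is one attempt and no reset: what is moved stays moved. The work goes in short steps, Python scripts to look and compute and a tool call to move; the robot and the scene stay as the last step left them, time stands still between calls to the robot, and variables do not carry over. Pictures are saved under pics/ and viewed, and the job is handed in when it is done.

Besides the shell and the picture viewer there is one more tool, called after "Request:" as a command line: name --argument value ..., lists and objects as JSON in quotes. play_rows: Moves the arm, as the interface text tells. Shift numbers are shares of 0.25 m and turn numbers shares of 45 degrees, none past 1 either way. Its arguments: {"type":"object","properties":{"targets":{"type":"array"}},"required":["targets"]}

```bash
mkdir -p pics; ls
python3 - <<'E'
from workcell import env
import cv2
print(env.get_state())
for n in ("side","top","wrist"):
    print(n, env.camera_model(n)); cv2.imwrite(f"pics/{n}0.png", env.read_camera(n))
E
```

```text
pics
{'t': 0.0, 'joint_positions': array([ 1.08137672e+00,  4.91557733e-01,  1.55942562e+00, -1.01129175e-05,
        1.09171157e+00, -1.05626067e-01]), 'joint_velocities': array([3.23254799e-04, 1.15935786e-03, 1.53122232e-03, 3.14226984e-04,
       2.73742253e-06, 1.08310000e-03]), 'joint_torque': array([-9.28051086e-04, -6.12622690e+01, -2.58183485e+01,  6.92748372e-02,
        4.82683978e-02, -1.39406397e-04]), 'tool_pos': array([0.23391037, 0.57932415, 0.21407109]), 'orientation': array([-1.57189340e+00,  1.07293185e-04, -3.83788930e-01]), 'force': array([-0.52501619, -0.28973682, -0.71624509]), 'wrist_torque': array([ 0.02417452, -0.01308282, -0.00322265]), 'grip_width': 1.0020374524992746}
side {'mtx': array([[419.78086141,   0.        , 259.10949698],
       [  0.        , 419.78086141, 197.56381593],
       [  0.        ,   0.        ,   1.        ]]), 'position': array([ 0.00281233, -0.6672375 ,  1.0962415 ]), 'orientation': array([-2.42308412,  0.00620228, -0.70094619])}
top {'mtx': array([[470.32226245,   0.        , 247.79004417],
       [  0.        , 470.32226245, 190.14306799],
       [  0.        ,   0.        ,   1.        ]]), 'position': array([3.37658901e-01, 3.23991254e-04, 1.37744798e+00]), 'orientation': array([-2.9572462 ,  0.00639139, -1.57529735])}
wrist {'mtx': array([[326.86948585,   0.        , 258.61814945],
       [  0.        , 326.86948585, 189.43409524],
       [  0.        ,   0.        ,   1.        ]]), 'position': array([0.17381183, 0.60455573, 0.38438645]), 'orientation': array([2.90604887e+00, 9.94637264e-04, 1.18699388e+00])}
```

View pics/top0.png

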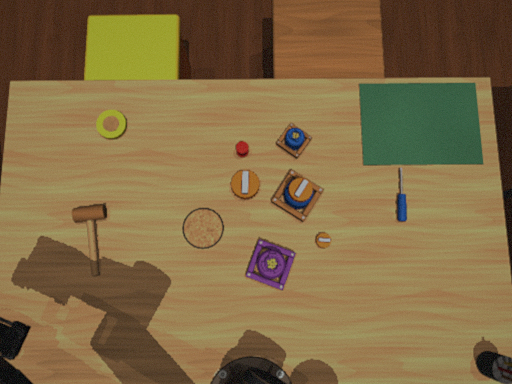

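View pics/side0.png

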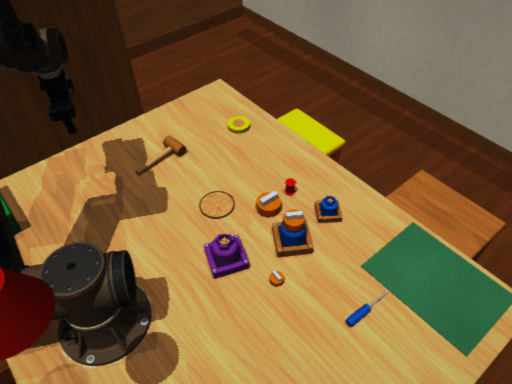

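View pics/wrist0.png

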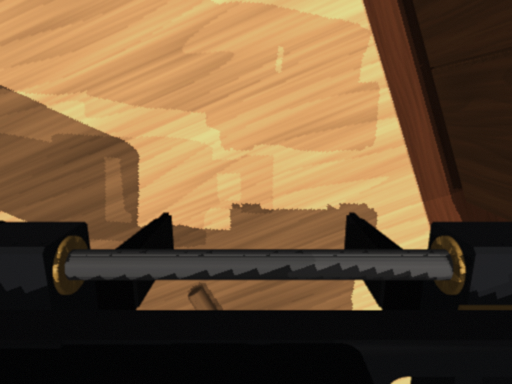

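The top view shows the capped blue jar at about (298,192), the larger loose cap at (245,184), the small one at (323,240), the mat at (203,228) and the spool at (242,148). I'll enlarge these for exact pixels.

Run:
```python
import cv2
a=cv2.imread("pics/top0.png")
cv2.imwrite("pics/topA.png",cv2.resize(a[160:235,255:355],None,fx=8,fy=8,interpolation=cv2.INTER_CUBIC))
cv2.imwrite("pics/topB.png",cv2.resize(a[195:260,165:265],None,fx=8,fy=8,interpolation=cv2.INTER_CUBIC))
a=cv2.imread("pics/side0.png")
cv2.imwrite("pics/sideA.png",cv2.resize(a[190:265,250:350],None,fx=8,fy=8,interpolation=cv2.INTER_CUBIC))
```

```text
(no output)
```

View pics/topA.png

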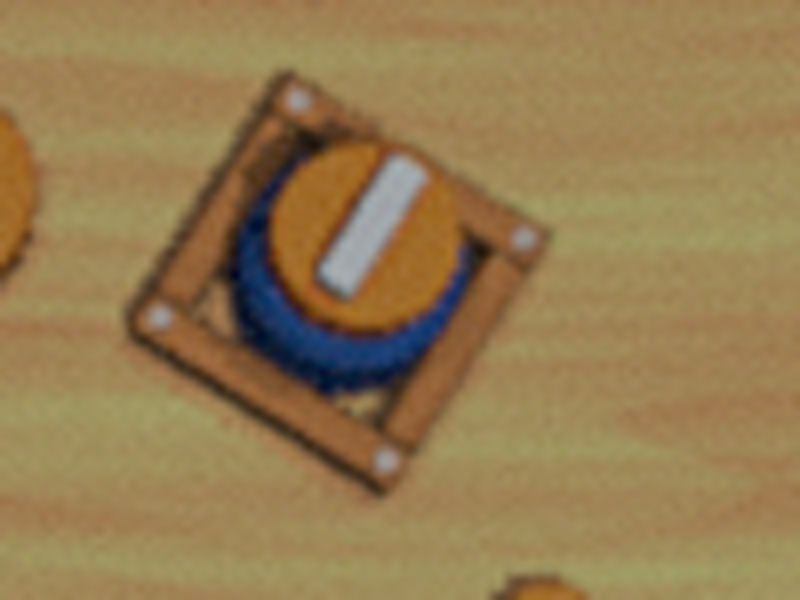

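View pics/topB.png

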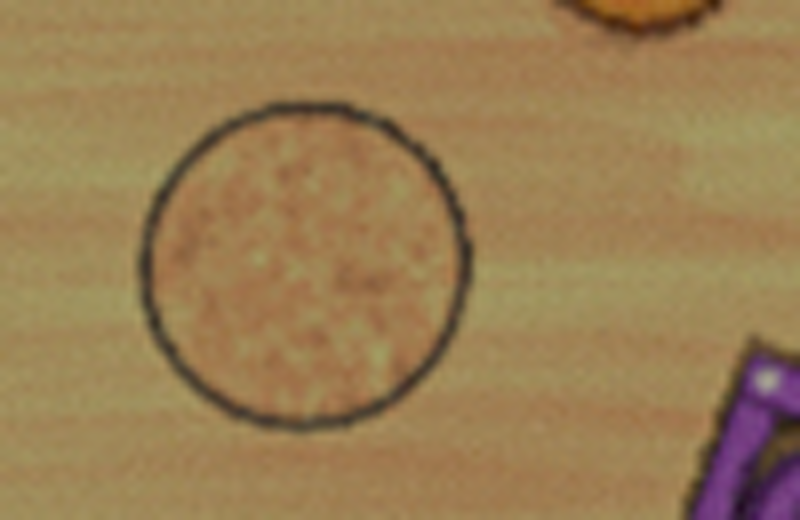

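View pics/sideA.png

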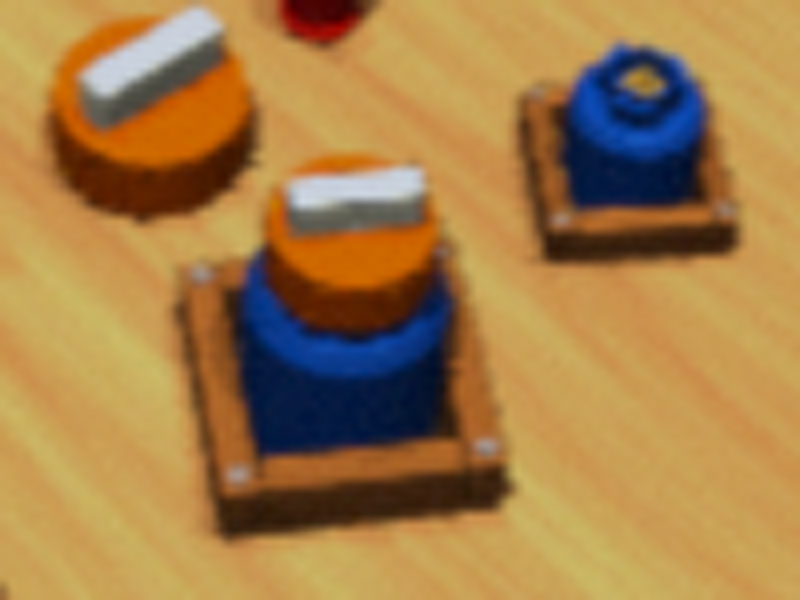

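The enlarged crops show the bar top from about (410,161) to (334,288) in crop A, the block's screws at (299,100), (525,237), (386,460) and (160,316), and the mat centre at (306,266) in crop B.

```bash
cat > h.py <<'E'
import numpy as np
from scipy.spatial.transform import Rotation as R
def back(cm,uv,z):
    K=np.array(cm["mtx"]);p=np.array(cm["position"]);M=R.from_euler('xyz',cm["orientation"]).as_matrix()
    d=M@np.linalg.solve(K,[uv[0],uv[1],1.]);return p+d*(z-p[2])/d[2]
def crop(U,V,ox,oy,s): return ((U+.5)/s-.5+ox,(V+.5)/s-.5+oy)
def ts(env): 
    s=env.get_state();return s,R.from_euler('xyz',s["orientation"])
def togo(env,pos,rot):
    s,r=ts(env); d=r.inv().apply(np.array(pos)-s["tool_pos"])/.25
    w=(r.inv()*rot).as_rotvec(degrees=True)/45
    return d.round(4),w.round(4)
E
python3 - <<'E'
from h import *
from workcell import env
c=env.camera_model("top")
A=lambda U,V:crop(U,V,255,160,8)
a=back(c,A(410,161),.142);b=back(c,A(334,288),.142)
print("bar",(a+b)/2,np.linalg.norm(a-b),np.degrees(np.arctan2(*(a-b)[1::-1])))
print("disc",back(c,A(367,236),.122))
S=np.array([back(c,A(*q),.034) for q in [(299,100),(525,237),(386,460),(160,316)]]);print("block",S.mean(0))
print("mat",back(c,crop(306,266,165,195,8),.005))
s=env.camera_model("side");B=lambda U,V:crop(U,V,250,190,8)
a=back(s,B(290,190),.142);b=back(s,B(422,178),.142);print("sidebar",(a+b)/2,a,b,np.degrees(np.arctan2(*(a-b)[1::-1])))
S=np.array([back(s,B(*q),.034) for q in [(201,272),(238,475),(487,447),(446,253)]]);print("block",S.mean(0))
for n,q,z in [("spool",(242,148),.05),("bigcap",(245,184),.04),("purple",(271,263),.1)]: print(n,back(c,q,z))
x,r=ts(env);print(r.as_matrix().round(3))
print(x["tool_pos"])
E
```

```text
bar [ 0.57416483 -0.13527777  0.142     ] 0.05053841955563097 -31.5775269715158
disc [ 0.57396286 -0.13563582  0.122     ]
block [ 0.57530782 -0.13589557  0.034     ]
mat [0.48222058 0.14007936 0.005     ]
sidebar [ 0.57668791 -0.13668615  0.142     ] [ 0.55638692 -0.12309306  0.142     ] [ 0.59698891 -0.15027924  0.142     ] 146.1946328500807
block [ 0.57723337 -0.13747112  0.034     ]
spool [0.71050044 0.02403857 0.05      ]
bigcap [0.60525256 0.01575908 0.04      ]
purple [ 0.37658154 -0.05399718  0.1       ]
[[ 0.927 -0.     0.374]
 [-0.374 -0.001  0.927]
 [-0.    -1.    -0.001]]
[0.23391648 0.57938603 0.2142071 ]
```

Request:
play_rows --targets '[{"x":0.11,"y":-0.01,"z":-0.115,"claw":1},{"x":0.11,"y":-0.01,"z":-0.115,"claw":1},{"x":0.11,"y":-0.01,"z":-0.115,"claw":1},{"x":0.11,"y":-0.01,"z":-0.115,"claw":1},{"x":0.11,"y":-0.01,"z":-0.115,"claw":1}]'

```text
invalid input at $.targets[0]: expected keys x, y, z, ax, ay, az, claw
```

Request:
play_rows --targets '[{"x":0.11,"y":-0.01,"z":-0.115,"claw":1},{"x":0.11,"y":-0.01,"z":-0.115,"claw":1},{"x":0.11,"y":-0.01,"z":-0.115,"claw":1},{"x":0.11,"y":-0.01,"z":-0.115,"claw":1},{"x":0.11,"y":-0.01,"z":-0.115,"claw":1}]'

```text
invalid input at $.targets[0]: expected keys x, y, z, ax, ay, az, claw
```

Request:
play_rows --targets '[{"x":0.11,"y":-0.01,"z":-0.115,"ax":0,"ay":0,"az":0,"claw":1},{"x":0.11,"y":-0.01,"z":-0.115,"ax":0,"ay":0,"az":0,"claw":1},{"x":0.11,"y":-0.01,"z":-0.115,"ax":0,"ay":0,"az":0,"claw":1},{"x":0.11,"y":-0.01,"z":-0.115,"ax":0,"ay":0,"az":0,"claw":1},{"x":0.11,"y":-0.01,"z":-0.115,"ax":0,"ay":0,"az":0,"claw":1}]'

```text
t: 0.57
tool_pos: [0.3066, 0.393, 0.2239]
orientation: [-1.574, 0.002, -0.375]
force: [1.0, 0.2, 0.1]
grip_width: 1.0
```

Request:
play_rows --targets '[{"x":0.11,"y":-0.01,"z":-0.115,"ax":0,"ay":0,"az":0,"claw":1},{"x":0.11,"y":-0.01,"z":-0.115,"ax":0,"ay":0,"az":0,"claw":1},{"x":0.11,"y":-0.01,"z":-0.115,"ax":0,"ay":0,"az":0,"claw":1},{"x":0.11,"y":-0.01,"z":-0.115,"ax":0,"ay":0,"az":0,"claw":1},{"x":0.11,"y":-0.01,"z":-0.115,"ax":0,"ay":0,"az":0,"claw":1}]'

```text
t: 0.98
tool_pos: [0.3826, 0.1997, 0.237]
orientation: [-1.574, 0.001, -0.373]
force: [1.7, -0.1, 0.6]
grip_width: 1.0
```

Request:
play_rows --targets '[{"x":0.11,"y":-0.01,"z":-0.115,"ax":0,"ay":0,"az":0,"claw":1},{"x":0.11,"y":-0.01,"z":-0.115,"ax":0,"ay":0,"az":0,"claw":1},{"x":0.11,"y":-0.01,"z":-0.115,"ax":0,"ay":0.1,"az":0,"claw":1},{"x":0.11,"y":0,"z":-0.115,"ax":0,"ay":0.1,"az":0,"claw":1},{"x":0.11,"y":0,"z":-0.115,"ax":0,"ay":0.05,"az":0,"claw":1}]'

```text
t: 1.4
tool_pos: [0.4509, 0.0032, 0.2462]
orientation: [-1.573, -0.001, -0.576]
force: [1.3, 0.2, 0.3]
grip_width: 0.999
```

Run:
```python
from h import *
from workcell import env
print(ts(env)[0]["joint_positions"].round(3))
print(togo(env,[.507,-.094,.25],R.from_euler('xyz',[-np.pi/2,0,np.radians(-32)])))
```

```text
[-0.138  0.205  1.921 -0.003  1.016 -1.132]
(array([ 0.4   , -0.0144, -0.2042]), array([ 0.0026, -0.0217,  0.0014]))
```

Request:
play_rows --targets '[{"x":0.133,"y":-0.005,"z":-0.068,"ax":0,"ay":-0.01,"az":0,"claw":1},{"x":0.133,"y":-0.005,"z":-0.068,"ax":0,"ay":-0.01,"az":0,"claw":1},{"x":0.133,"y":-0.005,"z":-0.068,"ax":0,"ay":0,"az":0,"claw":1},{"x":0,"y":0,"z":0,"ax":0,"ay":0,"az":0,"claw":1}]'

```text
t: 1.73
tool_pos: [0.5093, -0.1053, 0.2502]
orientation: [-1.573, -0.002, -0.568]
force: [-0.2, 0.6, -0.9]
grip_width: 0.997
```

Run:
```python
from h import *
from workcell import env
import cv2,json
c=env.camera_model("wrist");print(c["position"],c["orientation"])
json.dump({k:np.array(v).tolist() for k,v in c.items() },open("w1.json","w"))
cv2.imwrite("pics/w1.png",env.read_camera("wrist"))
```

```text
[ 0.45458482 -0.06897967  0.42028772] [2.90367501e+00 2.64620632e-03 1.00263635e+00]
```

View pics/w1.png

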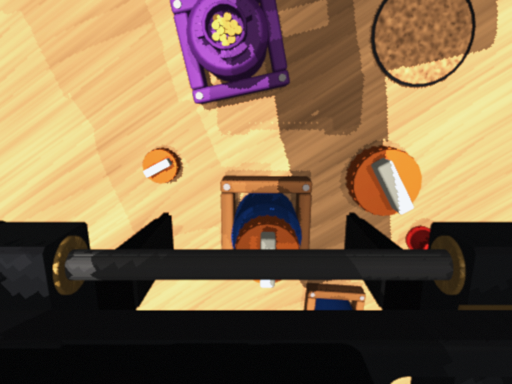

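The wrist view shows the jar and its cap at about (267,240), half hidden by the gripper's rod, and the visible part lies towards tool -x. I'll move over the jar and look again.

Request:
play_rows --targets '[{"x":0.145,"y":0,"z":0.018,"ax":0,"ay":0,"az":0,"claw":1},{"x":0.145,"y":0,"z":0.018,"ax":0,"ay":0,"az":0,"claw":1},{"x":0,"y":0,"z":0,"ax":0,"ay":0,"az":0,"claw":1}]'

```text
t: 2.03
tool_pos: [0.5733, -0.1343, 0.2491]
orientation: [-1.574, 0.003, -0.569]
force: [-0.2, -0.8, -0.0]
grip_width: 1.0
```

Run:
```python
from h import *
from workcell import env
import cv2,json
c=env.camera_model("wrist");print(c["position"],c["orientation"],ts(env)[0]["joint_velocities"].round(3))
json.dump({k:np.array(v).tolist() for k,v in c.items() },open("w2.json","w"))
a=env.read_camera("wrist");cv2.imwrite("pics/w2.png",a)
print(env.get_state()["tool_pos"])
cv2.imwrite("pics/w2c.png",cv2.resize(a[80:230,180:340],None,fx=4,fy=4,interpolation=cv2.INTER_CUBIC))
```

```text
[ 0.51938204 -0.09836598  0.41950827] [2.90916981 0.00297941 1.00133489] [ 0.018 -0.055  0.1    0.004 -0.009  0.014]
[ 0.57123083 -0.1330463   0.24888765]
```

View pics/w2c.png

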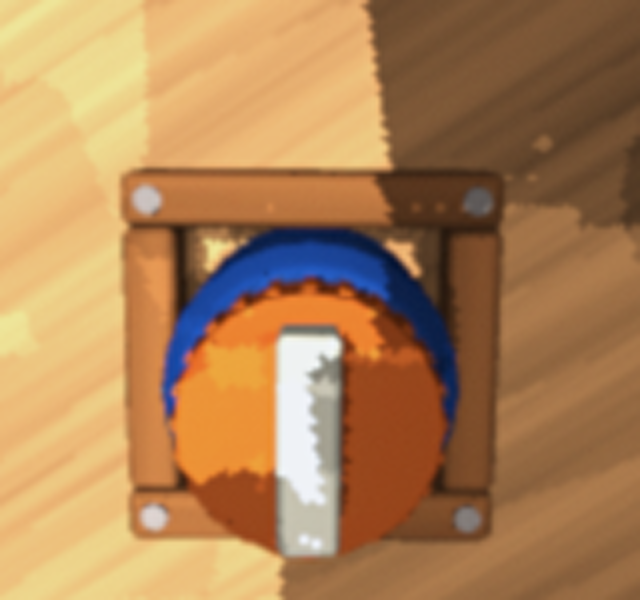

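The enlarged wrist view shows the bar's top face with corners at crop (277,338), (342,338), (336,556) and (281,556). The screws are at (147,199), (478,201), (468,519) and (153,517).

Run:
```python
from h import *
from workcell import env
import json
c=json.load(open("w2.json"))
B=lambda U,V:crop(U,V,180,80,4)
P=np.array([back(c,B(*q),.142) for q in [(277,338),(342,338),(336,556),(281,556)]])
print("bar",P.mean(0),np.linalg.norm(P[0]-P[3]),np.linalg.norm(P[0]-P[1]),np.linalg.norm(P[2]-P[3]))
d=(P[0]+P[1]-P[2]-P[3]);print(np.degrees(np.arctan2(d[1],d[0])))
S=np.array([back(c,B(*q),.034) for q in [(147,199),(478,201),(468,519),(153,517)]]);print(S.mean(0));e=S[1]-S[0];print(np.degrees(np.arctan2(e[1],e[0])), [np.linalg.norm(S[i]-S[i-1]) for i in range(4)])
for z in (.25,.118): print(togo(env,[.575,-.136,z],R.from_euler('xyz',[-np.pi/2,0,np.radians(-32.)])))
```

```text
bar [ 0.57531052 -0.13696582  0.142     ] 0.04902619467375918 0.013922648067940234 0.012255755703547748
147.04662075313115
[ 0.57529419 -0.13713383  0.034     ]
57.04006486059747 [np.float64(0.09628647901412293), np.float64(0.09613193617923949), np.float64(0.09627823174694958), np.float64(0.09682870351151465)]
(array([ 0.019 , -0.0045, -0.0018]), array([ 0.0041, -0.0134, -0.0063]))
(array([ 2.170e-02,  5.235e-01, -1.000e-04]), array([ 0.0041, -0.0134, -0.0063]))
```

Request:
play_rows --targets '[{"x":0.01,"y":0.12,"z":-0.001,"ax":0.004,"ay":0,"az":-0.006,"claw":1},{"x":0.01,"y":0.12,"z":-0.001,"ax":0,"ay":0,"az":0,"claw":1},{"x":0,"y":0.12,"z":-0.001,"ax":0,"ay":0,"az":0,"claw":0.4},{"x":0,"y":0.06,"z":-0.001,"ax":0,"ay":0,"az":0,"claw":0},{"x":0,"y":0,"z":0,"ax":0,"ay":0,"az":0,"claw":0}]'

```text
t: 2.5
tool_pos: [0.5716, -0.131, 0.1418]
orientation: [-1.57, -0.001, -0.565]
force: [-0.4, -0.3, -0.4]
grip_width: 0.844
```

Run:
```python
from h import *
from workcell import env
print(ts(env)[0])
print(togo(env,[.5753,-.137,.123],R.from_euler('xyz',[-np.pi/2,0,np.radians(-32.9)])))
```

```text
{'t': 2.5, 'joint_positions': array([-3.38216934e-01,  5.18498705e-01,  1.73496015e+00,  8.34515410e-04,
        8.87327696e-01, -1.34413053e+00]), 'joint_velocities': array([ 0.01842083, -0.02174555,  0.02023563,  0.00236352,  0.02079412,
        0.00589187]), 'joint_torque': array([-4.06784518e-01, -5.82793415e+01, -2.19975597e+01, -1.85874570e-02,
       -6.04691841e-01, -2.39284476e-02]), 'tool_pos': array([ 0.57163828, -0.13101939,  0.14178258]), 'orientation': array([-1.56998427e+00, -6.39807296e-04, -5.65409710e-01]), 'force': array([-0.36494219, -0.26963935, -0.3749182 ]), 'wrist_torque': array([-0.01414586, -0.0283488 , -0.08412393]), 'grip_width': 0.8442358761823391}
(array([ 0.0251,  0.0751, -0.0124]), array([-0.001 ,  0.0112,  0.0008]))
```

The last joint would end near -2.57, close to its -2.69 limit. I'll make a half turn clockwise first, which gives the same grasp with more room.

Request:
play_rows --targets '[{"x":0.02,"y":-0.1,"z":-0.01,"ax":0,"ay":0.155,"az":0,"claw":0},{"x":0,"y":0,"z":0,"ax":0,"ay":0.155,"az":0,"claw":0},{"x":0,"y":0,"z":0,"ax":0,"ay":0.155,"az":0,"claw":0},{"x":0,"y":0,"z":0,"ax":0,"ay":0.155,"az":0,"claw":0},{"x":0,"y":0,"z":0,"ax":0,"ay":0.155,"az":0,"claw":0}]'

```text
t: 2.92
tool_pos: [0.5711, -0.1307, 0.1715]
orientation: [-1.572, 0.002, -1.186]
force: [-0.8, 0.5, -0.6]
grip_width: 0.519
```

Request:
play_rows --targets '[{"x":0,"y":0,"z":0,"ax":0,"ay":0.155,"az":0,"claw":0},{"x":0,"y":0,"z":0,"ax":0,"ay":0.155,"az":0,"claw":0},{"x":0,"y":0,"z":0,"ax":0,"ay":0.155,"az":0,"claw":0},{"x":0,"y":0,"z":0,"ax":0,"ay":0.155,"az":0,"claw":0},{"x":0,"y":0,"z":0,"ax":0,"ay":0.155,"az":0,"claw":0}]'

```text
t: 3.33
tool_pos: [0.5689, -0.126, 0.1791]
orientation: [-1.568, 0.001, -1.811]
force: [-0.6, 0.5, -0.0]
grip_width: 0.496
```

Request:
play_rows --targets '[{"x":0,"y":0,"z":0,"ax":0,"ay":0.155,"az":0,"claw":0},{"x":0,"y":0,"z":0,"ax":0,"ay":0.155,"az":0,"claw":0},{"x":0,"y":0,"z":0,"ax":0,"ay":0.155,"az":0,"claw":0},{"x":0,"y":0,"z":0,"ax":0,"ay":0.155,"az":0,"claw":0},{"x":0,"y":0,"z":0,"ax":0,"ay":0.155,"az":0,"claw":0}]'

```text
t: 3.75
tool_pos: [0.5664, -0.1212, 0.1865]
orientation: [-1.566, 0.005, -2.436]
force: [-0.4, 1.2, -0.1]
grip_width: 0.495
```

Request:
play_rows --targets '[{"x":0,"y":0,"z":0,"ax":0,"ay":0.155,"az":0,"claw":0},{"x":0,"y":0,"z":0,"ax":0,"ay":0.155,"az":0,"claw":0},{"x":0,"y":0,"z":0,"ax":0,"ay":0.155,"az":0,"claw":0},{"x":0,"y":0,"z":0,"ax":0,"ay":0.155,"az":0,"claw":0},{"x":0,"y":0,"z":0,"ax":0,"ay":0.155,"az":0,"claw":0}]'

```text
t: 4.17
tool_pos: [0.5638, -0.1165, 0.1939]
orientation: [-1.569, 0.011, -3.061]
force: [0.4, -1.1, -1.1]
grip_width: 0.502
```

Request:
play_rows --targets '[{"x":0,"y":0,"z":0,"ax":0,"ay":0.155,"az":0,"claw":0},{"x":0,"y":0,"z":0,"ax":0,"ay":0.155,"az":0,"claw":0},{"x":0,"y":0,"z":0,"ax":0,"ay":0.155,"az":0,"claw":0},{"x":0,"y":0,"z":0,"ax":0,"ay":0.155,"az":0,"claw":0},{"x":0,"y":0,"z":0,"ax":0,"ay":0,"az":0,"claw":0}]'

```text
t: 4.58
tool_pos: [0.5612, -0.1118, 0.201]
orientation: [-1.575, 0.015, 2.717]
force: [0.5, -0.0, 0.4]
grip_width: 0.499
```

Run:
```python
from h import *
from workcell import env
print(ts(env)[0])
print(togo(env,[.5753,-.137,.123],R.from_euler('xyz',[-np.pi/2,0,np.radians(147.1)])))
```

```text
{'t': 4.5833, 'joint_positions': array([-0.31334982,  0.42458941,  1.71760975,  0.00321663,  0.98411276,
        1.68046379]), 'joint_velocities': array([ 1.26393780e-02, -2.89932229e-02,  5.29082568e-03, -5.46885764e-05,
        1.46946249e-02, -1.50134127e-01]), 'joint_torque': array([-2.68358756e-01, -5.46167278e+01, -2.43420196e+01,  2.48012884e-02,
       -1.70897017e-01,  2.09819354e+00]), 'tool_pos': array([ 0.56115195, -0.11178858,  0.20103632]), 'orientation': array([-1.57515833,  0.01489038,  2.71678262]), 'force': array([ 0.53218539, -0.0030582 ,  0.37449826]), 'wrist_torque': array([0.0114887 , 0.15545957, 0.00260112]), 'grip_width': 0.4990568446815664}
(array([-0.0885,  0.3132,  0.0699]), array([ 0.007 ,  0.1903, -0.0185]))
```

Request:
play_rows --targets '[{"x":-0.05,"y":0.08,"z":0.035,"ax":0.007,"ay":0.15,"az":-0.018,"claw":0},{"x":-0.05,"y":0.08,"z":0.035,"ax":0,"ay":0.03,"az":0,"claw":0},{"x":-0.004,"y":0.08,"z":0.002,"ax":0,"ay":0.01,"az":0,"claw":0},{"x":-0.004,"y":0.006,"z":0.002,"ax":0,"ay":0,"az":0,"claw":0}]'

```text
t: 4.92
tool_pos: [0.5771, -0.1389, 0.1442]
orientation: [-1.572, 0.007, 2.58]
force: [-0.6, 0.3, -0.6]
grip_width: 0.504
```

```bash
cat > st.py <<'E'
from h import *
from workcell import env
s=ts(env)[0]
print(s["t"],s["tool_pos"].round(4),s["orientation"].round(4),"j6",s["joint_positions"][5].round(3),"F",s["force"].round(2),"T",s["wrist_torque"].round(2),s["grip_width"])
print(togo(env,[.5753,-.137,.123],R.from_euler('xyz',[-np.pi/2,0,np.radians(147.1)])))
E
python3 st.py
```

```text
4.9167 [ 0.5771 -0.1389  0.1442] [-1.5723  0.0072  2.5798] j6 1.785 F [-0.6   0.28 -0.63] T [ 0.07  0.21 -0.  ] 0.5040307186394679
(array([ 0.0107,  0.0848, -0.0025]), array([ 0.002 ,  0.0158, -0.0092]))
```

Request:
play_rows --targets '[{"x":0.009,"y":0.06,"z":-0.001,"ax":0.002,"ay":0.015,"az":-0.009,"claw":0},{"x":0,"y":0.02,"z":0,"ax":0,"ay":0,"az":0,"claw":0}]'

```text
t: 5.08
tool_pos: [0.5755, -0.137, 0.1261]
orientation: [-1.571, 0.001, 2.575]
force: [-0.5, -0.5, -1.0]
grip_width: 0.5
```

```bash
python3 st.py
```

```text
5.0833 [ 0.5755 -0.137   0.1261] [-1.5712e+00  1.4000e-03  2.5753e+00] j6 1.792 F [-0.5  -0.46 -0.96] T [ 0.01  0.22 -0.01] 0.5001445768295962
(array([0.0007, 0.0123, 0.0004]), array([ 0.0005,  0.0101, -0.0018]))
```

Request:
play_rows --targets '[{"x":0,"y":0.012,"z":0,"ax":0,"ay":0.01,"az":0,"claw":-1},{"x":-0.002,"y":0.006,"z":0.001,"ax":0,"ay":0,"az":0,"claw":-1},{"x":-0.002,"y":0.006,"z":0.001,"ax":0,"ay":0,"az":0,"claw":-1},{"x":-0.002,"y":0.006,"z":0.001,"ax":0,"ay":0,"az":0,"claw":-1}]'

```text
t: 5.42
tool_pos: [0.5771, -0.1377, 0.1221]
orientation: [-1.572, 0.005, 2.575]
force: [-1.9, -0.7, 3.8]
grip_width: 0.275
```

```bash
python3 st.py
```

```text
5.4167 [ 0.5771 -0.1377  0.1221] [-1.572   0.005   2.5749] j6 1.792 F [-1.88 -0.71  3.8 ] T [-0.1   0.39  0.04] 0.2753060518629434
(array([ 0.0075, -0.0038,  0.0016]), array([ 0.0015,  0.0095, -0.0064]))
```

Request:
play_rows --targets '[{"x":0.007,"y":0.001,"z":0.001,"ax":0,"ay":0.009,"az":-0.006,"claw":-1},{"x":0,"y":0.004,"z":0,"ax":0,"ay":0,"az":0,"claw":-1},{"x":0,"y":0.004,"z":0,"ax":0,"ay":0,"az":0,"claw":-1},{"x":0,"y":0.004,"z":0,"ax":0,"ay":0,"az":0,"claw":-1}]'

```text
t: 5.75
tool_pos: [0.5759, -0.1373, 0.121]
orientation: [-1.572, 0.003, 2.568]
force: [-2.2, 0.8, 5.0]
grip_width: 0.149
```

```bash
python3 st.py
```

```text
5.75 [ 0.5759 -0.1373  0.121 ] [-1.5723  0.0027  2.5683] j6 1.797 F [-2.19  0.85  5.04] T [0.06 0.54 0.01] 0.14904323112392245
(array([ 0.0024, -0.0081,  0.0003]), array([ 0.0019,  0.0012, -0.0035]))
```

Request:
play_rows --targets '[{"x":0.001,"y":0.016,"z":0,"ax":0,"ay":0,"az":-0.003,"claw":-1},{"x":0,"y":0.016,"z":0,"ax":0,"ay":0,"az":0,"claw":-1},{"x":0,"y":0.012,"z":0,"ax":0,"ay":0,"az":0,"claw":-1}]'

```text
t: 6.0
tool_pos: [0.5761, -0.1374, 0.1143]
orientation: [-1.573, 0.004, 2.569]
force: [-17.3, 4.8, 59.7]
grip_width: 0.145
```

```bash
python3 st.py
```

```text
6.0 [ 0.5761 -0.1374  0.1143] [-1.5728  0.0036  2.5687] j6 1.796 F [-17.31   4.77  59.71] T [ 1.    3.83 -0.01] 0.1454316390893262
(array([ 0.0034, -0.0348,  0.0003]), array([ 0.0025,  0.0017, -0.0046]))
```

Fully down: TCP z is 0.1143 and the 60 N reading shows the stop. I'll ease the push and start the turn.

Request:
play_rows --targets '[{"x":0.002,"y":0.007,"z":0,"ax":0,"ay":0,"az":-0.003,"claw":-1},{"x":0.001,"y":0.008,"z":0,"ax":0,"ay":-0.12,"az":0,"claw":-1}]'

```text
t: 6.17
tool_pos: [0.576, -0.1374, 0.1147]
orientation: [-1.573, 0.006, 2.662]
force: [-4.5, 0.8, 18.4]
grip_width: 0.143
```

```bash
python3 st.py
```

```text
6.1667 [ 0.576  -0.1374  0.1147] [-1.5729  0.0056  2.6618] j6 1.703 F [-4.52  0.82 18.4 ] T [ 0.02  1.27 -0.2 ] 0.14299170280848328
(array([ 0.0032, -0.0333, -0.0002]), array([ 0.003 ,  0.1202, -0.007 ]))
```

Request:
play_rows --targets '[{"x":0.002,"y":0.01,"z":0,"ax":0.002,"ay":-0.14,"az":-0.006,"claw":-1},{"x":0,"y":0.01,"z":0,"ax":0,"ay":-0.14,"az":0,"claw":-1},{"x":0,"y":0.01,"z":0,"ax":0,"ay":-0.14,"az":0,"claw":-1}]'

```text
t: 6.42
tool_pos: [0.5765, -0.1377, 0.1146]
orientation: [-1.57, 0.007, 3.005]
force: [-9.6, 2.4, 29.2]
grip_width: 0.146
```

```bash
python3 st.py
```

```text
6.4167 [ 0.5765 -0.1377  0.1146] [-1.5696  0.0073  3.0046] j6 1.362 F [-9.61  2.39 29.22] T [ 0.42  2.17 -0.37] 0.14604082876437144
(array([ 0.0049, -0.0337, -0.0019]), array([ 5.000e-04,  5.566e-01, -9.500e-03]))
```

Request:
play_rows --targets '[{"x":0.004,"y":0.01,"z":0,"ax":0,"ay":-0.14,"az":-0.008,"claw":-1},{"x":0.002,"y":0.01,"z":0,"ax":0,"ay":-0.14,"az":0,"claw":-1},{"x":0.002,"y":0.01,"z":0,"ax":0,"ay":-0.14,"az":0,"claw":-1}]'

```text
t: 6.67
tool_pos: [0.5763, -0.1378, 0.1146]
orientation: [-1.565, 0.008, -2.934]
force: [-9.1, 3.5, 29.6]
grip_width: 0.147
```

```bash
python3 st.py
```

```text
6.6667 [ 0.5763 -0.1378  0.1146] [-1.5655  0.0083 -2.9337] j6 1.017 F [-9.14  3.52 29.56] T [ 0.69  1.96 -0.36] 0.147038113384585
(array([ 0.0031, -0.0337, -0.0037]), array([-0.0023,  0.9957, -0.0126]))
```

Request:
play_rows --targets '[{"x":0.003,"y":0.01,"z":-0.002,"ax":0,"ay":-0.14,"az":-0.008,"claw":-1},{"x":0.002,"y":0.01,"z":0,"ax":0,"ay":-0.14,"az":0,"claw":-1},{"x":0.002,"y":0.01,"z":0,"ax":0,"ay":-0.14,"az":0,"claw":-1},{"x":0.002,"y":0.01,"z":0,"ax":0,"ay":-0.13,"az":0,"claw":-1},{"x":0.002,"y":0.01,"z":0,"ax":0,"ay":0,"az":0,"claw":-1}]'

```text
t: 7.08
tool_pos: [0.5764, -0.138, 0.1146]
orientation: [-1.555, 0.008, -2.475]
force: [-8.0, 4.5, 29.9]
grip_width: 0.144
```

```bash
python3 st.py
```

```text
7.0833 [ 0.5764 -0.138   0.1146] [-1.5554  0.0083 -2.4755] j6 0.56 F [-8.02  4.49 29.87] T [ 0.9   1.87 -0.1 ] 0.14369980412891928
(array([ 0.0008, -0.0339, -0.0053]), array([-0.0105,  1.5791, -0.0213]))
```

```bash
sed -i '$d' st.py
cat >> st.py <<'E'
import sys
a=[float(v) for v in sys.argv[1:5]]
print(togo(env,a[:3],R.from_euler('xyz',[-np.pi/2,0,a[3]])))
E
python3 st.py .5753 -.137 .119 -2.475
```

```text
7.0833 [ 0.5764 -0.138   0.1146] [-1.5554  0.0083 -2.4755] j6 0.56 F [-8.02  4.49 29.87] T [ 0.9   1.87 -0.1 ] 0.14369980412891928
(array([ 0.0009, -0.0179, -0.0056]), array([-0.0196, -0.0007, -0.0105]))
```

Request:
play_rows --targets '[{"x":0.001,"y":-0.01,"z":-0.005,"ax":-0.015,"ay":0,"az":-0.01,"claw":-1},{"x":0,"y":-0.015,"z":0,"ax":0,"ay":0,"az":0,"claw":-1},{"x":0,"y":-0.015,"z":0,"ax":0,"ay":0,"az":0,"claw":-1}]'

```text
t: 7.33
tool_pos: [0.5761, -0.1374, 0.1268]
orientation: [-1.564, 0.002, -2.474]
force: [-0.1, 0.6, -1.1]
grip_width: 0.142
```

```bash
python3 st.py .5753 -.137 .16 -2.475
```

```text
7.3333 [ 0.5761 -0.1374  0.1268] [-1.5643e+00  2.3000e-03 -2.4741e+00] j6 0.56 F [-0.14  0.6  -1.07] T [-0.07  0.22  0.01] 0.14240528876993833
(array([ 0.0012, -0.1329, -0.0023]), array([-0.0083,  0.0011, -0.003 ]))
```

The cap comes up freely, with only its weight showing. I'll lift it straight up.

Request:
play_rows --targets '[{"x":0.001,"y":-0.05,"z":-0.003,"ax":-0.008,"ay":0,"az":-0.003,"claw":-1},{"x":0,"y":-0.08,"z":-0.003,"ax":0,"ay":0,"az":0,"claw":-1},{"x":0,"y":-0.12,"z":-0.003,"ax":0,"ay":0,"az":0,"claw":-1},{"x":0,"y":-0.12,"z":-0.003,"ax":0,"ay":0,"az":0,"claw":-1}]'

```text
t: 7.67
tool_pos: [0.5715, -0.1342, 0.2155]
orientation: [-1.581, -0.006, -2.475]
force: [-0.2, -0.1, -1.0]
grip_width: 0.144
```

```bash
python3 st.py .4822 .1401 .21 -2.475
python3 - <<'E'
from h import *
from workcell import env
import cv2
cv2.imwrite("pics/side3.png",cv2.resize(env.read_camera("side")[80:300,180:380],None,fx=2.7,fy=2.7))
E
```

```text
7.6667 [ 0.5715 -0.1342  0.2155] [-1.5815 -0.0063 -2.4745] j6 0.56 F [-0.15 -0.1  -0.97] T [-0.11  0.06 -0.02] 0.14415226072002224
(array([-0.3982,  0.0312, -1.0829]), array([0.0136, 0.0006, 0.008 ]))
```

View pics/side3.png

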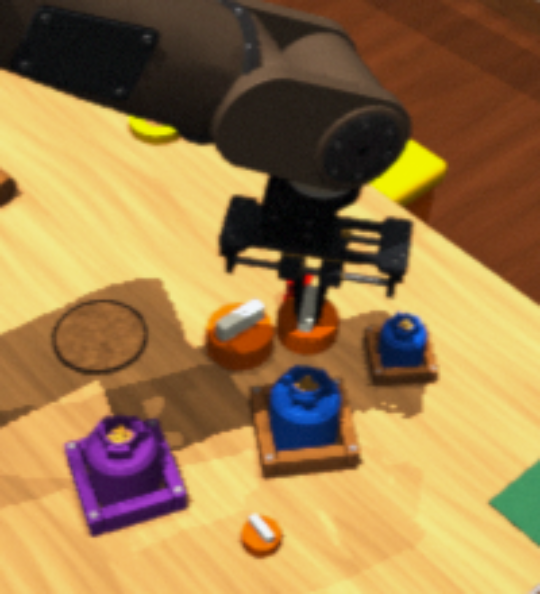

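The side view shows the cap held in the gripper, well clear of the open jar (about (305,400)), and nothing else has moved. Now over to the mat.

Request:
play_rows --targets '[{"x":-0.05,"y":0.004,"z":-0.135,"ax":0.01,"ay":0,"az":0.006,"claw":-1},{"x":-0.05,"y":0.004,"z":-0.135,"ax":0,"ay":0,"az":0,"claw":-1},{"x":-0.05,"y":0.004,"z":-0.135,"ax":0,"ay":0,"az":0,"claw":-1},{"x":-0.05,"y":0.004,"z":-0.135,"ax":0,"ay":0,"az":0,"claw":-1}]'

```text
t: 8.05
tool_pos: [0.5309, 0.0007, 0.2183]
orientation: [-1.56, 0.007, -2.483]
force: [-0.1, 0.8, -0.7]
grip_width: 0.148
```

Request:
play_rows --targets '[{"x":-0.05,"y":0.004,"z":-0.135,"ax":0,"ay":0,"az":0,"claw":-1},{"x":-0.05,"y":0.004,"z":-0.135,"ax":0,"ay":0,"az":0,"claw":-1},{"x":-0.05,"y":0.004,"z":-0.12,"ax":0,"ay":0,"az":0,"claw":-1}]'

```text
t: 8.3
tool_pos: [0.4981, 0.1052, 0.2134]
orientation: [-1.561, 0.007, -2.484]
force: [0.2, 0.4, -1.0]
grip_width: 0.147
```

```bash
python3 st.py .4822 .1401 .1 -2.475
python3 - <<'E'
import cv2
a=cv2.imread("pics/side0.png")
cv2.imwrite("pics/sideM.png",cv2.resize(a[180:230,185:250],None,fx=10,fy=10,interpolation=cv2.INTER_CUBIC))
E
```

```text
8.3 [0.4981 0.1052 0.2134] [-1.5608  0.0072 -2.4843] j6 0.997 F [ 0.25  0.39 -0.97] T [-0.12  0.09 -0.05] 0.14696814291742544
(array([-0.0317,  0.4521, -0.1539]), array([-0.0128, -0.0118, -0.0091]))
```

View pics/sideM.png

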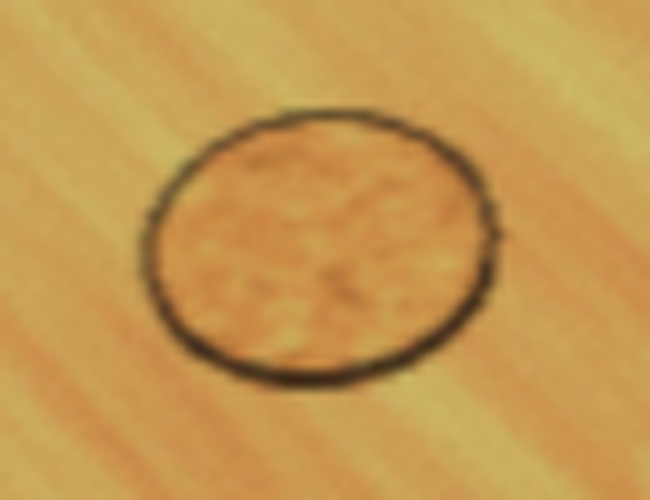

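Request:
play_rows --targets '[{"x":-0.016,"y":0.08,"z":-0.075,"ax":-0.012,"ay":-0.012,"az":-0.009,"claw":-1},{"x":-0.016,"y":0.1,"z":-0.075,"ax":0,"ay":0,"az":0,"claw":-1},{"x":0,"y":0.12,"z":0,"ax":0,"ay":0,"az":0,"claw":-1},{"x":0,"y":0.12,"z":0,"ax":0,"ay":0,"az":0,"claw":-1}]'

```text
t: 8.63
tool_pos: [0.4812, 0.1482, 0.1094]
orientation: [-1.565, 0.011, -2.468]
force: [0.7, 0.4, -0.4]
grip_width: 0.148
```

```bash
python3 st.py .4822 .1401 .033 -2.475
python3 - <<'E'
from h import *
from workcell import env
print(back(env.camera_model("side"),crop(320,246,185,180,10),.005))
E
```

```text
8.6333 [0.4812 0.1482 0.1094] [-1.5654  0.011  -2.4677] j6 1.063 F [ 0.69  0.42 -0.42] T [-0.04  0.11  0.01] 0.14758768656114865
(array([0.0203, 0.3055, 0.0261]), array([-0.0069,  0.0093, -0.0141]))
[0.48344221 0.13777393 0.005     ]
```

Request:
play_rows --targets '[{"x":0.012,"y":0.1,"z":0.015,"ax":-0.007,"ay":0.005,"az":-0.014,"claw":-1},{"x":0.01,"y":0.1,"z":0.012,"ax":0,"ay":0,"az":0,"claw":-1},{"x":0,"y":0.05,"z":0,"ax":0,"ay":0,"az":0,"claw":-1},{"x":0,"y":0.006,"z":0,"ax":0,"ay":0,"az":0,"claw":-1}]'

```text
t: 8.97
tool_pos: [0.478, 0.1402, 0.0367]
orientation: [-1.575, -0.006, -2.469]
force: [-0.1, 0.3, -0.8]
grip_width: 0.149
```

```bash
python3 st.py .483 .139 .033 -2.475
python3 - <<'E'
from workcell import env
import cv2
cv2.imwrite("pics/side4.png",cv2.resize(env.read_camera("side")[130:250,150:310],None,fx=5,fy=5,interpolation=cv2.INTER_CUBIC))
E
```

```text
8.9667 [0.478  0.1402 0.0367] [-1.5748 -0.0063 -2.4694] j6 1.051 F [-0.11  0.33 -0.81] T [-0.08  0.12  0.01] 0.14936663707148487
(array([-0.0127,  0.0148,  0.0164]), array([0.0051, 0.0071, 0.008 ]))
```

View pics/side4.png

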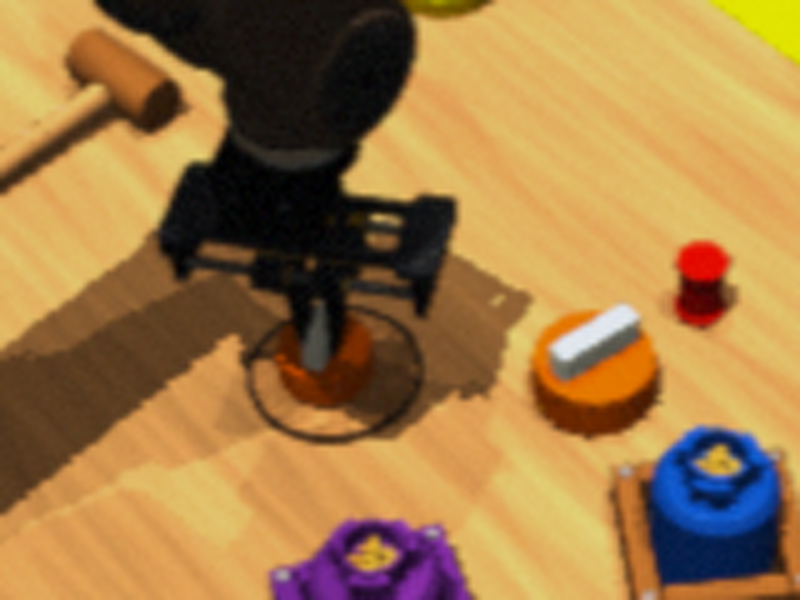

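The cap hangs just above the middle of the mat (crop (325,360), mat centre about (335,373)), bar upwards. I'll lower it gently.

Request:
play_rows --targets '[{"x":-0.012,"y":0.008,"z":0.014,"ax":0.004,"ay":0,"az":0.006,"claw":-1},{"x":0,"y":0.008,"z":0,"ax":0,"ay":0,"az":0,"claw":-1}]'

```text
t: 9.18
tool_pos: [0.4835, 0.1395, 0.0341]
orientation: [-1.571, 0.0, -2.469]
force: [0.1, -0.1, -1.3]
grip_width: 0.148
```

```bash
python3 st.py .483 .139 .033 -2.475
```

```text
9.1833 [0.4835 0.1395 0.0341] [-1.5707e+00  1.0000e-04 -2.4694e+00] j6 1.048 F [ 0.14 -0.13 -1.27] T [-0.07  0.16 -0.02] 0.14765365120285756
(array([0.003 , 0.0042, 0.0002]), array([-0.0001,  0.0071, -0.0001]))
```

Request:
play_rows --targets '[{"x":0,"y":0.009,"z":0,"ax":0,"ay":0,"az":0,"claw":-1},{"x":0,"y":0.009,"z":0,"ax":0,"ay":0,"az":0,"claw":-1}]'

```text
t: 9.35
tool_pos: [0.4837, 0.1395, 0.0332]
orientation: [-1.57, 0.002, -2.469]
force: [-12.4, -3.6, 43.8]
grip_width: 0.146
```

```bash
python3 st.py .483 .139 .033 -2.475
```

```text
9.35 [0.4837 0.1395 0.0332] [-1.5697e+00  1.8000e-03 -2.4694e+00] j6 1.048 F [-12.41  -3.56  43.77] T [-0.45  2.35  0.01] 0.14637333899367191
(array([ 0.0036,  0.0007, -0.0001]), array([-0.0013,  0.0071, -0.0024]))
```

Request:
play_rows --targets '[{"x":0,"y":0.005,"z":0,"ax":0,"ay":0,"az":0,"claw":-1},{"x":0,"y":0.005,"z":0,"ax":0,"ay":0,"az":0,"claw":-0.3},{"x":0,"y":0.004,"z":0,"ax":0,"ay":0,"az":0,"claw":-0.3},{"x":0,"y":0.004,"z":0,"ax":0,"ay":0,"az":0,"claw":-0.3}]'

```text
t: 9.68
tool_pos: [0.4864, 0.1397, 0.0333]
orientation: [-1.564, 0.01, -2.469]
force: [1.3, -7.5, 14.3]
grip_width: 0.298
```

```bash
python3 st.py .483 .139 .033 -2.475
```

```text
9.6833 [0.4864 0.1397 0.0333] [-1.5645  0.0101 -2.469 ] j6 1.048 F [ 1.31 -7.53 14.32] T [-1.26  0.07  0.04] 0.298084680243988
(array([ 0.0124,  0.001 , -0.0065]), array([-0.008 ,  0.0076, -0.0129]))
```

Opened to 28 mm; the tips are still resting on the cap top, so I'll go straight up.

Request:
play_rows --targets '[{"x":0.004,"y":-0.01,"z":-0.003,"ax":-0.007,"ay":0,"az":-0.01,"claw":-0.2},{"x":0,"y":-0.04,"z":0,"ax":0,"ay":0,"az":0,"claw":0},{"x":0,"y":-0.1,"z":0,"ax":0,"ay":0,"az":0,"claw":0},{"x":0,"y":-0.15,"z":0,"ax":0,"ay":0,"az":0,"claw":0},{"x":0,"y":-0.15,"z":0,"ax":0,"ay":0,"az":0,"claw":0}]'

```text
t: 10.1
tool_pos: [0.4826, 0.139, 0.1454]
orientation: [-1.576, -0.008, -2.47]
force: [0.3, -0.2, -0.4]
grip_width: 0.498
```

Request:
play_rows --targets '[{"x":0,"y":-0.1,"z":0,"ax":0,"ay":0,"az":0,"claw":0},{"x":0,"y":0.006,"z":0,"ax":0,"ay":0,"az":0,"claw":0}]'

```text
t: 10.27
tool_pos: [0.4847, 0.1396, 0.1776]
orientation: [-1.571, 0.001, -2.469]
force: [0.5, 0.0, 0.6]
grip_width: 0.5
```

Run:
```python
from workcell import env
import cv2,numpy as np
s=env.read_camera("side");t=env.read_camera("top");w=env.read_camera("wrist")
cv2.imwrite("pics/side5.png",cv2.resize(s[120:270,150:350],None,fx=4,fy=4,interpolation=cv2.INTER_CUBIC))
cv2.imwrite("pics/top5.png",t);cv2.imwrite("pics/w5.png",w)
```

```text
(no output)
```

View pics/side5.png

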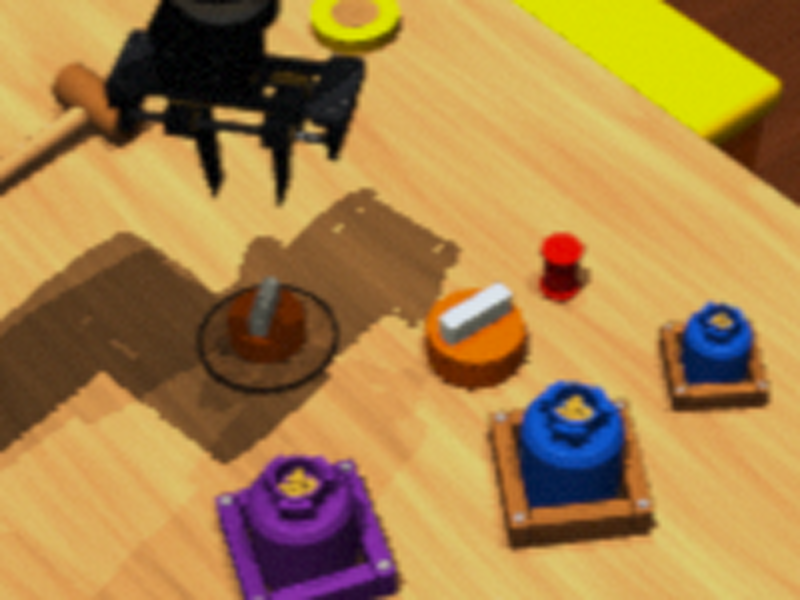

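View pics/top5.png

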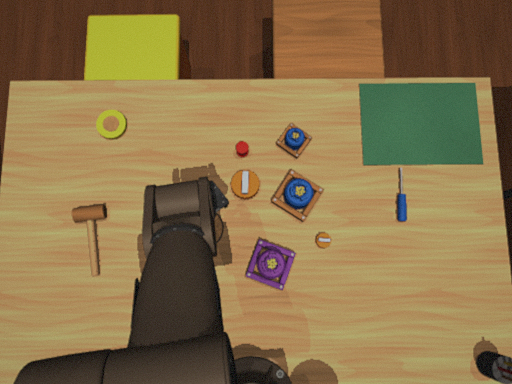

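View pics/w5.png

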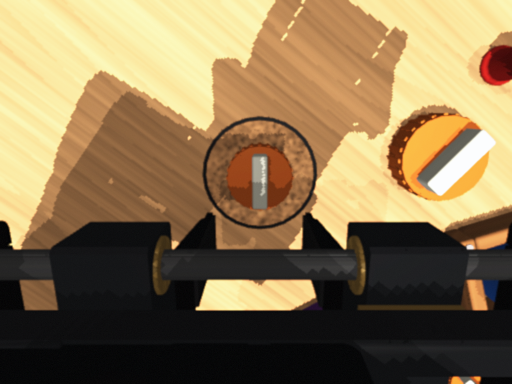

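The cap stands bar up in the middle of the mat (wrist view (260,177), ring centre (260,172)) and the jar is open. The mallet, spool and awl are where they were, and the gripper is clear of everything, so I'm handing in.

```bash
python3 -c "
from workcell import env
print(env.finish_job())"
```

```text
the job is handed in; nothing more can be done
None
```

The jar is open and its cap is standing bar up in the middle of the cork mat. I handed the job in at about 10.4 s.

- **Opening:** I gripped the bar and pushed the cap down about 7.5 mm to the stop. Keeping it down, I turned it about 71° anticlockwise. It then lifted off with only its own weight showing on the wrist.
- **Last checks:** The side and wrist pictures show the released cap well inside the mat's black edge. In the top picture the mallet, spool and awl look to be where they began. The gripper was about 0.12 m above the cap and touching nothing.
- **Forces:** The highest wrist readings I saw were about 60 N when the cap reached the stop and 44 N when it was set down. Both are under the 120 N limit, but they are only readings from the end of each call, so brief peaks in between were not seen.
- **Drift:** With no shift asked for, the arm crept 1–2 mm per row, mainly upwards, so I corrected for it by hand.
- **Camera agreement:** The top and side cameras disagreed by 2–3 mm on positions. For the jar I used a close wrist view instead, and for the mat a point between the two.

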